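# Close the bobbin jig and set its screw

## Task

The bobbin is already loaded in the small blue jig. First swing the jig's hinged bridge down onto its rest; then screw the black knurled knob on it clockwise until it bottoms out, and back it off a quarter turn so that the bobbin can just spin. Finish still gripping the knob at that setting, with the bridge down and the bobbin in its nest; do not let go of it, and leave the other things on the counter alone.

Things in the scene. Friction and masses are not known exactly. Their poses are not given: they have to be found in the camera images.
- jig: Bobbin jig fixed to the counter: blue base plate 150 x 70 x 14 mm with a bobbin nest, a steel front rest and two aluminium hinge cheeks (51 mm over both, 55 mm high). Origin on the counter, plate from x -70 to +80 mm; z up, -x its front, roughly facing the robot. Nest axis at x -30, y 0. Bridge hinge axis along y at x +60, z 46 mm. Rest at x -55, top at z 40 mm.
- bridge (a joint): Hinge angle (rad) of the aluminium bridge, a bar 120 x 26 x 12 mm from its hinge at the jig's back, carrying the knob 90 mm from the hinge axis. 0 = down, level on the rest (bar top at z 52 mm); grows as the front end swings up, to 1.3; starts at 0.5 to 1.0. Stiff (0.2 N m, 2 to 4 N at the knob): it stays where it is left.
- knob (a joint): Angle (rad) of the knurled knob's screw in the bridge; grows as the knob is turned clockwise seen from its top. 0 = unscrewed as far as its keeper lets it; it stops dead (bottoms out) at 4.20. Starts between 1.2 and 2.15. Sinks 6 mm per turn, turns at about 0.04 N m, stays where it is left.
- knob_grip (a point): Grip point on the axis of the knob, a black knurled cylinder 34 mm wide, 26 mm high, white line on top; 5 mm below its top, 21 mm above its underside. With the bridge down it is 26.5 mm above the bar's top at knob value 0 (22.5 mm bottomed), that is 32.5 (28.5) mm off the bar's mid-plane through the hinge axis. z = knob axis, leaning back with the raised bridge; frame turns with the knob.
- nest_floor (a point): Middle of the floor of the bobbin nest, a ring of 25 mm inner diameter and 5 mm depth, 14 mm above the counter.
- bobbin: Steel bobbin with blue thread, 21 mm diameter, 12 mm high, standing loose in the nest; origin in the middle of its underside.
- oil_bottle: Bystander: white dropper bottle with red tip, 45 mm diameter, 148 mm high; origin in the middle of its underside.
- needle_box: Bystander: small red carton 44 x 64 x 14 mm; origin in the middle of its underside.
- screwdriver: Bystander: screwdriver with yellow handle, 181 mm long, lying; origin in the middle underneath, its length along its y.
Not all that is in view belongs to the job. Of the things like the jig, leave any that is turquoise; of the rest the smaller one is meant.

How it is judged:
On the way, in this order (a step that is already met when the one before it is completed fails the run):
1. the bridge is swung down onto its rest (value of joint bridge below 0.05 rad), for 0.2 s.
2. with the bridge down, the knob is screwed in until it bottoms out (value of joint bridge below 0.05 rad and value of joint knob above 4.1 rad), for 0.2 s.
At the end, for the whole second after the job is handed in: The bridge is down (within 0.05 rad), the knob stands a quarter turn (1.57 +- 0.35 rad) back from its stop and the fingers grip it with more than 2 N; the bobbin still sits upright in its nest (within 4 mm) (value of joint bridge below 0.05 rad and value of joint knob between 2.28 and 2.98 rad and contact force between the fingers and knob above 2 N and horizontal distance between bobbin and nest_floor below 0.004 m and z of bobbin in the frame of jig below 0.018 m and angle between bobbin's own z axis and vertical below 0.15 rad); the arm keeps its last pose, push and grip.
It fails at once if a bystander (oil bottle, needle box or screwdriver) is moved by more than 30 mm (distance of any of oil_bottle, needle_box, screwdriver from where it was at the start of the episode above 0.03 m).
It also fails if it takes over 67 s, if anything falls off the work surface, if the arm or the gripper's body presses on something with over 40 N, if the wrist force passes 120 N, or if a joint passes its speed limit or range.

## Robot

A 6-joint arm with a two-finger parallel gripper is mounted at the origin on a cart in front of the work surface, level with it; the furniture and walls round the work are solid. World frame = base frame: x ahead of the robot, y to its left, z up, the work surface at z = 0. Lengths are in m, angles in rad, forces in N, time in s.
With the tool pointing down it reaches from about 0.375 to 0.975 m from the base axis. Payload 3.8 kg.
Tool frame: the origin (TCP) lies between the finger pads; the fingertips stand 22 mm ahead of it and the grasp point (between the pads) lies 3 mm ahead of it; z points along the fingers, y is the line along which they close (so a half turn about z gives the same grasp; the last joint's range is limited). The gripper opens to 88 mm and grips with 3 to 60 N. Pads are 18 mm wide; open, the fingers measure 123 mm over their backs; the gripper's body (75 mm by 187 mm) begins 45 mm behind the grasp point.
Start: joints at [1.175, 0.264, 1.604, -0, 1.274, -0.037], TCP at [0.237, 0.632, 0.261] pointing down, gripper open.
Joint ranges: [-2.63, 2.63], [-0.94, 2.18], [0.31, 2.57], [-1.31, 4.45], [0, 2.66], [-2.55, 2.55]. Speed limits (rad/s): [2.57, 2.57, 3.14, 3.14, 3.14, 3.14].

## Interface

Orientations are given as [roll, pitch, yaw] about the fixed x, y, z axes, in that order (R = Rz(yaw) Ry(pitch) Rx(roll)).
In Python, from plant import observe, cams, workorder gives the robot as it stands.
- The arm moves only by the tool apply_moves, never from a script. Its argument "series" is a list that holds one entry, the list of rows, each a list of 7 numbers: the shift along the tool's x, y, z in cm, then the turn, a rotation vector about the tool's x, y, z in degrees, then the opening in per cent of the stroke, from 0 (shut) to 100 (fully open). A call has 1 to 5 rows; each row shifts and turns the commanded pose from where the row before left it, along the tool's axes as they then stand; what a row does not reach is not made up. A row lasts 1/8 s, in which the tool goes at most 62.5 mm and 10.7 degrees, less where a joint would pass 70% of its speed; a pose out of reach is approached as far as the arm can. A call with a gripper value outside its range is refused whole. The fingers move at their own pace and stop on an object; "force" is the grip in N (left out, the last holds). Time passes only in rows, so rows that do not move let the fingers close. It gives the time, the measured TCP pose, the force, the opening and the grip force at its end, in the units of the state.
- observe(): the state, without advancing time (a new reading comes with each control period).
- cams.camera(name): name is "scene" or "top" or "wrist"; returns a dict with "pixels" (400x640x3 uint8, red, green, blue), "K" (3x3 intrinsics, pixels), "k1" (the pictures are not rectified: a ray, as slopes to the right and down, at radius r is drawn at 1 + k1 r^2 times it, then the intrinsics apply), "xyz" and "orientation" of the camera in the world. Camera axes: x right, y down, z forward; pixel columns grow to the right and rows downward; lengths in m; the calibration is good to about 2 mm. A picture is of the moment at which its call begins. There is no depth.
- workorder.sign_off(): hands the job in; it is judged then, once.
Trained networks look in the newest picture that a camera, given by its name, has taken for a name from the list of things; names that differ only in an ending like _2 or _b are one class to them, and where a whole thing is asked for, a point or a joint stands for the part that bears it (a point fixed in the world has none). Each returns a list of dicts, best first, with "p" (0 to 1); they miss things now and then, are a little off and sometimes report something else, mostly with a low value. They report only what shows in the picture. A call takes as long as a camera call. They do not tell look-alikes from the thing itself.
- cams.search_frame(thing, camera): "box" ([left, top, right, bottom] in pixels, round what is visible of it).
The state is a dict: "t": time; "q": joint angles; "joint_vel": joint speeds; "effort": joint torques, N m; "eef_pos": TCP position; "tcp_rot": TCP orientation; "ft_force": force on the tool from outside, world axes, zero at the start; "torque": the same for the moment, N m; "finger_gap": finger opening in m; "finger_force": force on a finger pad.
Only numpy, scipy, OpenCV 4.12 (cv2) and the standard library are available. Lean on these libraries where they do the work, as an engineer would, in place of code of your own. Each camera call takes 0.05 s, during which the arm holds its last target. There are 200 camera calls.

## Working session

There is one attempt and no reset: what is moved stays moved. The work goes in short steps, Python scripts to look and compute and a tool call to move; the robot and the scene stay as the last step left them, time stands still between calls to the robot, and variables do not carry over. Pictures are saved under pics/ and viewed, at most 10 in all, crops included, and the job is handed in when it is done.

Besides the shell and the picture viewer there is one more tool, called after "Call:" by a JSON object that holds its "op" and its "data", one argument or row to a line. apply_moves: Moves the arm, as the interface text tells. Its arguments: {"type":"object","properties":{"series":{"type":"array"},"force":{"type":"number"}},"required":["series"]}

```bash
mkdir -p pics; ls; cat > h.py <<'E'
import numpy as np, cv2
from scipy.spatial.transform import Rotation as R
from plant import observe, cams, workorder
def snap(n,f=None):
    c=cams.camera(n)
    if f: cv2.imwrite('pics/'+f,c['pixels'][:,:,::-1])
    return c
E
python3 - <<'E'
from h import *
for n in ('scene','top'):
    c=snap(n,n+'0.png'); print(n,c['K'],c['k1'],c['xyz'],c['orientation'])
    for t in ('jig','knob','knob_grip','bobbin','oil_bottle','needle_box','screwdriver'):
        print(t,[(np.round(d['box']).tolist(),round(d['p'],2)) for d in cams.search_frame(t,n)])
print(observe())
E
```

```text
pics
scene [[377.2826495    0.         315.42373216]
 [  0.         377.2826495  201.51948099]
 [  0.           0.           1.        ]] 0.004039287172306701 [ 0.1004603  -0.61332551  0.6432542 ] [-2.24755887 -0.01489515 -0.65333378]
jig [([259.0, 161.0, 316.0, 232.0], 0.91), ([309.0, 212.0, 367.0, 276.0], 0.85), ([234.0, 133.0, 304.0, 180.0], 0.79)]
knob [([281.0, 162.0, 299.0, 184.0], 0.75), ([325.0, 223.0, 341.0, 240.0], 0.59), ([246.0, 133.0, 263.0, 150.0], 0.54)]
knob_grip [([247.0, 131.0, 262.0, 160.0], 0.71), ([279.0, 163.0, 300.0, 186.0], 0.7), ([273.0, 208.0, 280.0, 217.0], 0.54), ([324.0, 226.0, 343.0, 243.0], 0.5)]
bobbin [([272.0, 210.0, 280.0, 217.0], 0.56), ([259.0, 160.0, 319.0, 230.0], 0.43)]
oil_bottle [([407.0, 240.0, 435.0, 288.0], 0.83)]
needle_box [([205.0, 166.0, 221.0, 180.0], 0.78)]
screwdriver [([346.0, 299.0, 413.0, 375.0], 0.95)]
top [[392.12709041   0.         325.78591506]
 [  0.         392.12709041 193.27241513]
 [  0.           0.           1.        ]] -0.009548376492218796 [ 0.40336298 -0.03697611  1.01364436] [-3.00925870e+00 -2.59282081e-03 -1.552
[... 639 characters left out ...]
0.57)]
{'t': 0.8, 'q': array([ 1.17508931e+00,  2.63894283e-01,  1.60397036e+00,  4.22415656e-06,
        1.27369676e+00, -3.69017527e-02]), 'joint_vel': array([-9.91529236e-04, -1.90377507e-04,  1.24253877e-03, -6.29052276e-05,
        2.31411310e-03,  1.38688082e-04]), 'effort': array([-1.17348486e-04, -5.01972520e+01, -3.57228005e+01,  7.28658750e-02,
        1.79872970e-02, -8.43299659e-06]), 'eef_pos': array([0.23703584, 0.63202302, 0.26072561]), 'tcp_rot': array([ 3.14156128e+00, -2.88364058e-06,  2.78278616e+00]), 'ft_force': array([ 0.26057336, -0.3313352 ,  0.24996978]), 'torque': array([-0.02186304,  0.00539288,  0.05243937]), 'finger_force': 0.0, 'finger_gap': 0.08804666791506381}
```

```bash
python3 - <<'E'
import cv2,numpy as np
a=cv2.imread('pics/scene0.png')[120:290,190:450];b=cv2.imread('pics/top0.png')[120:250,170:430]
a=cv2.resize(a,None,fx=2.3,fy=2,interpolation=2) if 0 else cv2.resize(a,None,fx=2,fy=2,interpolation=2)
b=cv2.resize(b,None,fx=2,fy=2,interpolation=2)
cv2.imwrite('pics/c0.png',np.vstack([a,b[:260]])[:600])
E
```

```text
(no output)
```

View pics/c0.png

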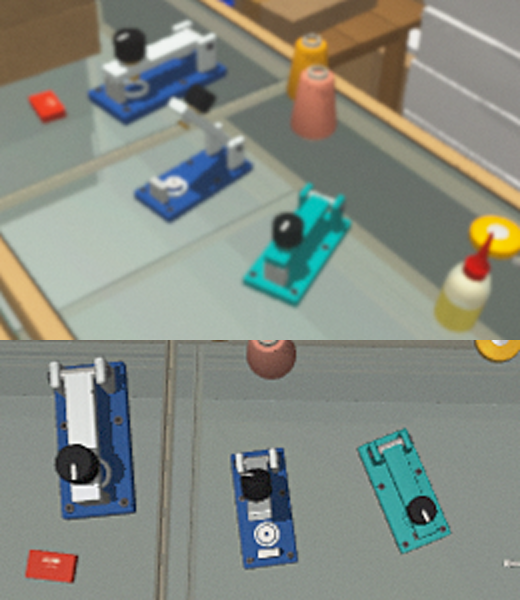

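The look-alikes are a large blue jig at scene (270,157), a smaller blue one with its bridge raised at scene (288,196) / top (304,204), and a turquoise one at scene (338,244). I want the smaller blue one. In the crop its bobbin is in the nest and its bridge is up, so the choice fits.

```bash
cat >> h.py <<'E'
def ray(c,u,v):
    K=c['K'];p=np.array([(u-K[0,2])/K[0,0],(v-K[1,2])/K[1,1]]);s=p.copy()
    for _ in range(10): s=p/(1+c['k1']*(s@s))
    return c['xyz'],R.from_euler('xyz',c['orientation']).apply([s[0],s[1],1])
def plane(c,u,v,z):
    o,d=ray(c,u,v); return o+d*(z-o[2])/d[2]
def proj(c,P):
    q=R.from_euler('xyz',c['orientation']).inv().apply(np.atleast_2d(P)-c['xyz']);s=q[:,:2]/q[:,2:]
    s=s*(1+c['k1']*(s**2).sum(1))[:,None]
    return s*[c['K'][0,0],c['K'][1,1]]+c['K'][:2,2]
def tri(rs):
    A=np.zeros((3,3));b=np.zeros(3)
    for o,d in rs:
        d=d/np.linalg.norm(d);M=np.eye(3)-np.outer(d,d);A+=M;b+=M@o
    return np.linalg.solve(A,b)
E
python3 - <<'E'
from h import *
T=snap('top');S=snap('scene')
im=T['pixels'].astype(int);r,g,b=im[...,0],im[...,1],im[...,2]
m=((b>r+45)&(b>g+35)).astype(np.uint8);m[:,:270]=0;m[:,340:]=0;m[:150]=0;m[250:]=0
ys,xs=np.nonzero(m);print(len(xs))
P=np.array([plane(T,x,y,.014)[:2] for x,y in zip(xs,ys)])
(cx,cy),wh,ang=cv2.minAreaRect((P*1000).astype(np.float32));print(cx,cy,wh,ang)
print(np.round(cv2.boxPoints(((cx,cy),wh,ang))))
for n,c in (('T',T),('S',S)):
    g=c['pixels'].astype(int);dark=(g.max(2)<60).astype(np.uint8)
    k,l,st,ce=cv2.connectedComponentsWithStats(dark)
    for i in range(1,k):
        if 60<st[i,4]<900: print(n,st[i],ce[i])
E
```

```text
538
509.3756103515625 24.74127769470215 (147.33421325683594, 67.66584777832031) 8.539495468139648
[[432.  47.]
 [442. -20.]
 [587.   2.]
 [577.  69.]]
T [63 18 11 17 92] [67.56521739 25.04347826]
T [230  19  19  49 174] [240.04597701  50.99425287]
T [615  69  25  15 195] [630.84102564  77.70769231]
T [604  85  36   4 119] [622.80672269  86.53781513]
T [187  90  47   2  64] [207.484375  90.71875 ]
T [292  92  53   2  72] [315.11111111  92.66666667]
T [352  93  47   2  63] [371.80952381  93.68253968]
T [407  94  49   3  69] [428.26086957  94.75362319]
T [466  95  46   3  62] [487.62903226  95.90322581]
T [469 107  21  28 102] [473.8627451  124.82352941]
T [634 120   6  39 159] [637.35849057 136.96855346]
T [198 172  22  20 312] [208.66987179 181.48397436]
T [291 184  15  17 196] [298.14285714 192.18367347]
T [373 198  16  14 143] [380.06293706 204.43356643]
T [593 211  26  42 544] [605.59007353 232.29044118]
T [603 260  17  17 210] [611.18095238 268.02380952]
S [43  0 31  4 96] [56.89583333  1.16666667]
S [450   0  27  11 132] [461.70454545   4.71212121]
S [248 135  14  16 170] [255.07647059 143.1       ]
S [  0 163  33  38 848] [ 13.53183962 177.74292453]
S [283 163  14  13 120] [289.53333333 168.60833333]
S [327 227  14  17 164] [333.8902439 235.7804878]
```

```bash
python3 - <<'E'
from h import *
T=snap('top');S=snap('scene')
P=tri([ray(T,297.6,192),ray(S,290,173)]);print(P)
y=np.radians(8.55);o=np.array([.5044,.024,0]);J=R.from_euler('z',y)
print('jigframe',J.inv().apply(P-o))
for f in np.arange(.4,1.11,.1):
    h=.022 # knob mid
    Q=o+J.apply([.06-.09*np.cos(f)+h*np.sin(f),0,.046+.09*np.sin(f)+h*np.cos(f)])
    print(round(f,1),np.round(Q,3),proj(T,Q).round(1)[0],proj(S,Q).round(1)[0])
E
```

```text
[0.52388185 0.02836592 0.11636121]
jigframe [0.01991443 0.00142098 0.11636121]
0.4 [0.49  0.022 0.101] [300.2 207.5] [280.6 183.9]
0.5 [0.496 0.023 0.108] [299.7 204.7] [282.3 180.6]
0.6 [0.503 0.024 0.115] [299.2 201.6] [284.2 177.3]
0.7 [0.51  0.025 0.121] [298.7 198.2] [286.3 174.1]
0.8 [0.517 0.026 0.126] [298.1 194.6] [288.6 171.1]
0.9 [0.525 0.027 0.13 ] [297.5 190.8] [291.  168.3]
1.0 [0.534 0.028 0.134] [297.  186.9] [293.5 165.7]
1.1 [0.543 0.03  0.136] [296.4 182.9] [296.2 163.4]
```

Call:
{"op": "apply_moves", "data": {
  "series": [
    [[-4.3, -4.15, 0, 0, 0, 0, 100], [-4.3, -4.15, 0, 0, 0, 0, 100], [-4.3, -4.15, 0, 0, 0, 0, 100], [-4.3, -4.15, 0, 0, 0, 0, 100], [-4.3, -4.15, 0, 0, 0, 0, 100]]
  ],
  "force": 15
}}

```text
t: 1.62
eef_pos: [0.3661, 0.3606, 0.261]
tcp_rot: [3.141, 0.001, 2.783]
ft_force: [0.9, 0.6, -0.0]
finger_gap: 0.0879
finger_force: 0.0
```

Call:
{"op": "apply_moves", "data": {
  "series": [
    [[-4.3, -4.15, 0, 0, 0, 0, 0], [-4.3, -4.15, 0, 0, 0, 0, 0], [-4.3, -4.15, 0, 0, 0, 0, 0], [-4.3, -4.15, 0, 0, 0, 0, 0], [-4.3, -4.15, 0, 0, 0, 0, 0]]
  ]
}}

```text
t: 2.25
eef_pos: [0.4946, 0.0906, 0.2612]
tcp_rot: [3.141, 0.001, 2.783]
ft_force: [0.6, -1.3, -0.3]
finger_gap: 0.0403
finger_force: 0.0
```

Call:
{"op": "apply_moves", "data": {
  "series": [
    [[0, 0, 0, 0, 0, -10, 0], [0, 0, 0, 0, 0, -10, 0], [0, 0, 0, 0, 0, -10, 0], [0, 0, 0, 0, 0, -6, 0], [0, 0, 0, 0, 0, 0, 0]]
  ]
}}

```text
t: 2.88
eef_pos: [0.4939, 0.0924, 0.2609]
tcp_rot: [-3.142, 0.0, -2.873]
ft_force: [-0.1, -0.1, -1.0]
finger_gap: 0.0005
finger_force: 0.0
```

```bash
python3 - <<'E'
from h import *
W=snap('wrist','w1.png');print(W['xyz'],W['orientation'],W['K'][0],observe()['q'].round(3),observe()['t'])
E
```

```text
[0.42519205 0.07306823 0.38337558] [2.86085574e+00 3.75489673e-05 1.83962519e+00] [313.06948375   0.         321.02103213] [ 0.135 -0.066  1.965  0.     1.243 -1.703] 2.925
```

View pics/w1.png

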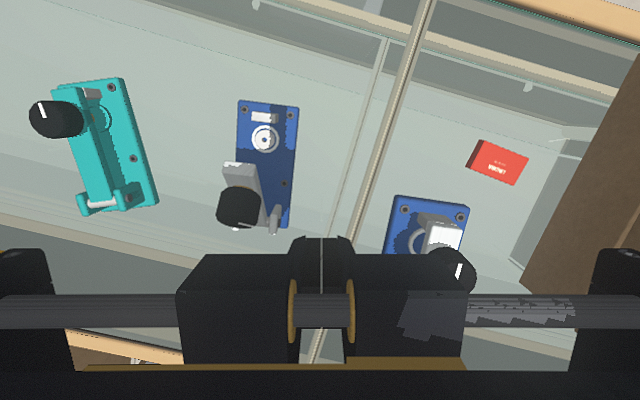

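The wrist view shows the small blue jig: plate corners (240,98), (298,105), bobbin centre (264,138), and the raised knob at (238,208). The bridge bar is dark-topped and above the plate. I'll check the jig pose against these.

```bash
python3 - <<'E'
from h import *
W=snap('wrist')
print('nest',plane(W,264,138,.026),'corners',plane(W,240,98.5,.014),plane(W,299,106,.014),plane(W,289,228,.014))
y=np.radians(8.55);o=np.array([.5044,.024,0]);J=R.from_euler('z',y)
print('pred',o+J.apply([-.03,0,.026]),o+J.apply([-.07,.035,.014]),o+J.apply([-.07,-.035,.014]),o+J.apply([.08,.035,.014]),o+J.apply([.08,-.035,.014]))
E
```

```text
nest [0.47255595 0.01972417 0.026     ] corners [ 0.43867983 -0.01734929  0.014     ] [0.42887613 0.04837336 0.014     ] [0.57508271 0.07244829 0.014     ]
pred [0.47473341 0.01953983 0.026     ] [0.42997441 0.04820396 0.014     ] [ 0.44038148 -0.0210181   0.014     ] [0.57830738 0.07050482 0.014     ] [0.58871446 0.00128277 0.014     ]
```

Call:
{"op": "apply_moves", "data": {
  "series": [
    [[-0.6, -3.55, 0, 0, 0, 0, 0], [-0.6, -3.55, 0, 0, 0, 0, 0], [0, 0, 4.0, 0, 0, 0, 0], [0, 0, 3.6, 0, 0, 0, 0], [0, 0, 0.6, 0, 0, 0, 0]]
  ]
}}

```text
t: 3.6
eef_pos: [0.5222, 0.0271, 0.1759]
tcp_rot: [3.14, -0.006, -2.873]
ft_force: [0.8, -0.2, -0.2]
finger_gap: 0.0007
finger_force: 0.0
```

Call:
{"op": "apply_moves", "data": {
  "series": [
    [[0.8, 0.1, 0.5, 0, 0, 0, 0], [0.8, 0.1, 0.5, 0, 0, 0, 0], [0.8, 0.1, 0.5, 0, 0, 0, 0], [0.8, 0.1, 0.7, 0, 0, 0, 0], [0, 0, 0, 0, 0, 0, 0]]
  ]
}}

```text
t: 4.22
eef_pos: [0.4914, 0.0224, 0.1563]
tcp_rot: [3.141, -0.001, -2.872]
ft_force: [-0.4, -0.7, 0.3]
finger_gap: 0.0006
finger_force: 0.0
```

```bash
python3 - <<'E'
from h import *
a=snap('scene')['pixels'][110:260,220:400,::-1];b=snap('wrist')['pixels'][:,:,::-1]
cv2.imwrite('pics/c2.png',np.vstack([cv2.resize(a,(480,400),interpolation=2)[:400],cv2.resize(b,(480,300))[:200]]))
E
```

```text
(no output)
```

View pics/c2.png

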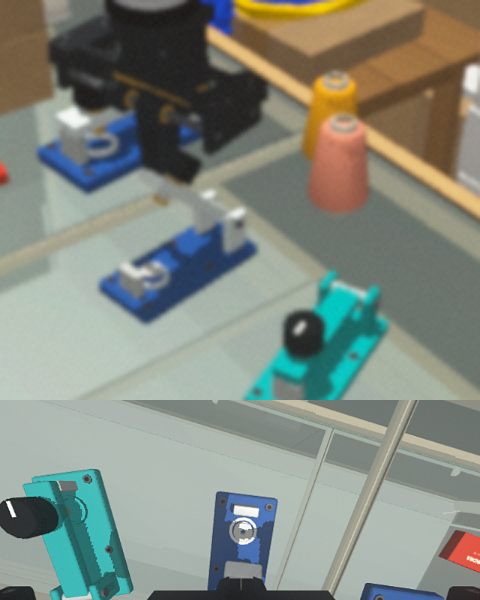

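Fingers are at the knob's front top edge, with the bar at about 0.65 rad. The next move carries on down and watches the force.

Call:
{"op": "apply_moves", "data": {
  "series": [
    [[0.2, 0, 0.5, 0, 0, 0, 0], [0.3, 0.1, 0.5, 0, 0, 0, 0], [0.4, 0, 0.5, 0, 0, 0, 0]]
  ]
}}

```text
t: 4.7
eef_pos: [0.4799, 0.0201, 0.1429]
tcp_rot: [3.141, -0.01, -2.871]
ft_force: [-19.2, -4.5, 22.4]
finger_gap: 0.0005
finger_force: 14.2
```

```bash
python3 - <<'E'
from h import *
s=observe();print(s['ft_force'],s['torque'],s['eef_pos'])
S=snap('scene');T=snap('top')
y=np.radians(8.8);o=np.array([.5035,.024,0]);J=R.from_euler('z',y)
for f in np.arange(.0,.95,.1):
    Q=o+J.apply([[.06-.12*np.cos(f),0,.046+.12*np.sin(f)],[.06-.09*np.cos(f)+.022*np.sin(f),0,.046+.09*np.sin(f)+.022*np.cos(f)]])
    print(round(f,1),proj(S,Q).round(0).tolist())
for t in ('bridge','knob'): print(t,[(np.round(d['box']).tolist(),round(d['p'],2)) for d in cams.search_frame(t,'scene')])
E
```

```text
[-19.21787753  -4.52207487  22.39446514] [-0.78207915  3.08414035 -0.10424305] [0.47988812 0.02010342 0.14287813]
0.0 [[267.0, 210.0], [276.0, 198.0]]
0.1 [[267.0, 206.0], [277.0, 194.0]]
0.2 [[268.0, 202.0], [278.0, 191.0]]
0.3 [[268.0, 198.0], [279.0, 188.0]]
0.4 [[269.0, 193.0], [280.0, 184.0]]
0.5 [[271.0, 189.0], [282.0, 181.0]]
0.6 [[272.0, 184.0], [284.0, 177.0]]
0.7 [[274.0, 180.0], [286.0, 174.0]]
0.8 [[277.0, 175.0], [288.0, 171.0]]
0.9 [[279.0, 171.0], [291.0, 168.0]]
bridge [([322.0, 214.0, 356.0, 254.0], 0.79), ([239.0, 144.0, 258.0, 161.0], 0.65), ([257.0, 174.0, 318.0, 231.0], 0.62), ([267.0, 172.0, 306.0, 194.0], 0.54)]
knob [([326.0, 226.0, 344.0, 240.0], 0.76)]
```

The force direction (-19,-4,22) and the unmoved bar show that the fingertips slid past the raised bar's front end (bridge ≈0.85). I'll back off upward, come in further toward the hinge, and push on the knob's top face along the arc.

Call:
{"op": "apply_moves", "data": {
  "series": [
    [[0.8, 0.1, -1.0, 0, 0, 0, 0], [0, 0, -2.5, 0, 0, 0, 0], [0, 0, -2.5, 0, 0, 0, 0], [-3.6, -0.4, 0, 0, 0, 0, 0], [-3.6, -0.4, 0, 0, 0, 0, 0]]
  ]
}}

```text
t: 5.52
eef_pos: [0.5488, 0.0316, 0.2029]
tcp_rot: [-3.141, 0.003, -2.872]
ft_force: [-0.7, 0.1, 1.2]
finger_gap: 0.0009
finger_force: 0.0
```

```bash
python3 - <<'E'
from h import *
s=observe();print(s['ft_force'],s['eef_pos'],s['t'])
S=snap('scene');T=snap('top')
cv2.imwrite('pics/c3.png',np.hstack([cv2.resize(c['pixels'][y:y+100,x:x+80,::-1],(400,500),interpolation=2) for c,x,y in ((S,250,140),(T,265,150))]))
E
```

```text
[-0.6524866   0.06000654  1.16119136] [0.54883361 0.03161946 0.20294325] 5.525
```

View pics/c3.png

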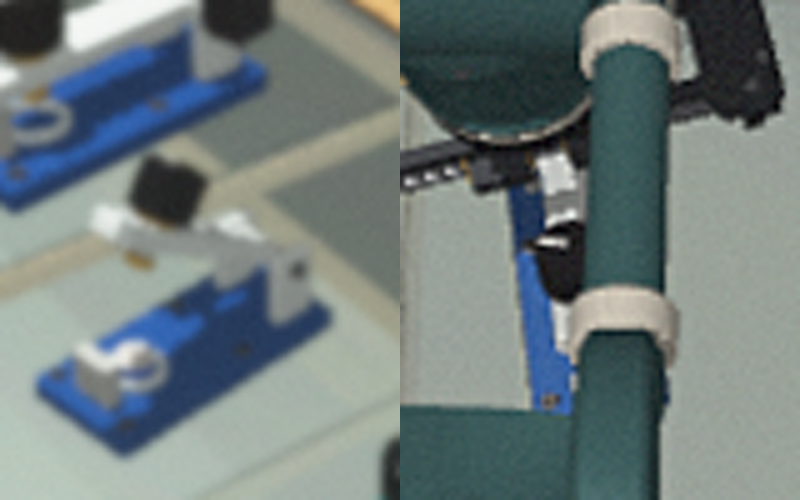

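The scene crop shows the bar front end at about (270,184) and the knob at (284,178), so the bridge is now at about 0.58 rad. It did go down some. The knob top centre should be near jig (5,126) mm.

Call:
{"op": "apply_moves", "data": {
  "series": [
    [[0, 0, 0, 0, 0, 0, 0], [3.2, 0.35, 0, 0, 0, 0, 0], [0, 0, 2.5, 0, 0, 0, 0], [0, 0, 2.3, 0, 0, 0, 0], [0, 0, 0.3, 0, 0, 0, 0]]
  ]
}}

```text
t: 6.25
eef_pos: [0.513, 0.0261, 0.1491]
tcp_rot: [3.141, -0.004, -2.872]
ft_force: [-0.5, 0.4, -0.2]
finger_gap: 0.0002
finger_force: 0.0
```

Call:
{"op": "apply_moves", "data": {
  "series": [
    [[0.45, 0.05, 0.45, 0, 0, 0, 0], [0.45, 0.05, 0.45, 0, 0, 0, 0], [0.4, 0.05, 0.45, 0, 0, 0, 0]]
  ]
}}

```text
t: 6.62
eef_pos: [0.5024, 0.0242, 0.1377]
tcp_rot: [-3.141, 0.001, -2.872]
ft_force: [-1.0, -0.3, 1.4]
finger_gap: 0.0006
finger_force: 0.7
```

Call:
{"op": "apply_moves", "data": {
  "series": [
    [[0.4, 0.05, 0.5, 0, 0, 0, 0], [0.4, 0.05, 0.5, 0, 0, 0, 0], [0.3, 0.05, 0.5, 0, 0, 0, 0], [0.3, 0.0, 0.5, 0, 0, 0, 0]]
  ]
}}

```text
t: 7.12
eef_pos: [0.4881, 0.022, 0.1167]
tcp_rot: [3.141, -0.0, -2.872]
ft_force: [-0.6, 0.1, 1.9]
finger_gap: 0.0003
finger_force: 0.6
```

```bash
python3 - <<'E'
from h import *
s=observe();print(s['ft_force'],s['eef_pos'],s['t'])
S=snap('scene');W=snap('wrist')
cv2.imwrite('pics/c4.png',np.hstack([cv2.resize(S['pixels'][140:240,250:330,::-1],(400,500),interpolation=2),cv2.resize(W['pixels'][0:400,160:480,::-1],(400,500))]))
E
```

```text
[-0.64314185  0.09221559  1.92713119] [0.48812192 0.0219928  0.11671748] 7.125
```

View pics/c4.png

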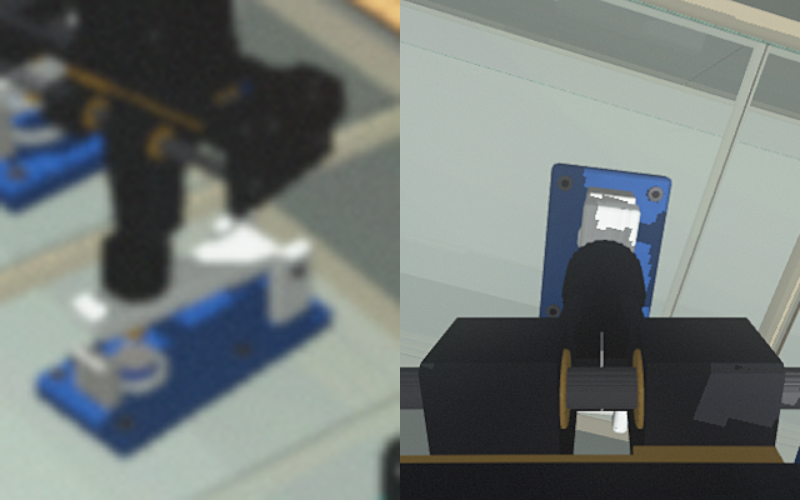

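Fingers sit on the knob, and the bar is nearly down and centred over the jig. I'll push on until the rest pushes back.

Call:
{"op": "apply_moves", "data": {
  "series": [
    [[0.2, 0, 0.5, 0, 0, 0, 0], [0.1, 0, 0.5, 0, 0, 0, 0], [0.1, 0, 0.3, 0, 0, 0, 0], [0, 0, 0.2, 0, 0, 0, 0]]
  ]
}}

```text
t: 7.72
eef_pos: [0.4848, 0.0209, 0.1034]
tcp_rot: [3.141, -0.0, -2.872]
ft_force: [-6.0, 0.2, 18.4]
finger_gap: 0.0006
finger_force: 9.5
```

Call:
{"op": "apply_moves", "data": {
  "series": [
    [[0, 0, 0, 0, 0, 0, 0], [0, 0, -0.5, 0, 0, 0, 0], [0, 0, -4.0, 0, 0, 0, 100], [1.1, 0, -1.5, 0, 0, 0, 100], [0, 0, 0, 0, 0, 0, 100]]
  ]
}}

```text
t: 8.35
eef_pos: [0.4748, 0.0178, 0.1634]
tcp_rot: [-3.141, 0.003, -2.872]
ft_force: [0.2, -0.4, 0.1]
finger_gap: 0.0282
finger_force: 0.0
```

```bash
python3 - <<'E'
from h import *
s=observe();print(s['ft_force'],s['eef_pos'],s['finger_gap'],s['q'].round(2),s['t'])
S=snap('scene');W=snap('wrist')
print(proj(W,[[.4735,.0197,.082]]),proj(S,[[.4735,.0197,.07]]))
cv2.imwrite('pics/c5.png',np.hstack([cv2.resize(S['pixels'][140:240,250:330,::-1],(320,400),interpolation=2),cv2.resize(W['pixels'][:,80:560,::-1],(480,400))]))
E
```

```text
[ 0.20210115 -0.3631588   0.08540364] [0.47484451 0.01784857 0.16338032] 0.02821793874237586 [-0.01 -0.03  2.12 -0.    1.05 -1.85] 8.35
[[324.45344489 216.59970876]] [[275.89904474 197.05155489]]
```

View pics/c5.png

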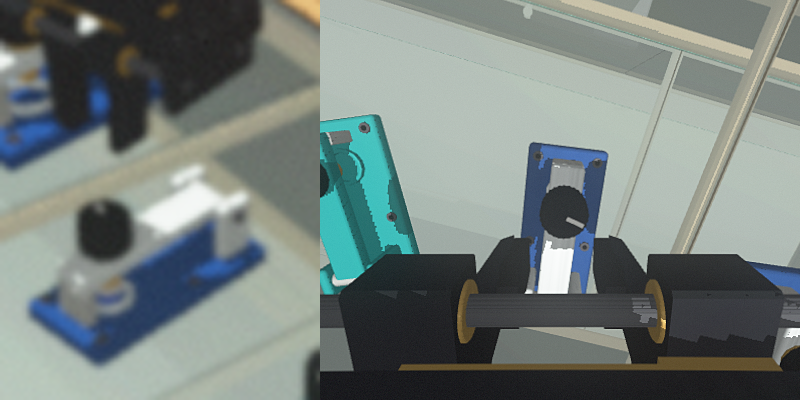

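Wrist view: knob top centre at about (325,213) against a predicted (324.5,216.6), so my estimate is good to 2–3 mm. The bridge is down and the fingers are opening around it.

Call:
{"op": "apply_moves", "data": {
  "series": [
    [[0.2, 0.2, 0, 0, 0, 0, 100], [0, 0, 0, 0, 0, 0, 100], [0, 0, 2.5, 0, 0, 0, 100], [0, 0, 3.0, 0, 0, 0, 100], [0, 0, 2.7, 0, 0, 0, 100]]
  ]
}}

```text
t: 9.07
eef_pos: [0.4713, 0.0194, 0.0789]
tcp_rot: [3.141, -0.001, -2.872]
ft_force: [-0.4, 0.4, -1.2]
finger_gap: 0.0864
finger_force: 0.0
```

Call:
{"op": "apply_moves", "data": {
  "series": [
    [[0, 0, 0, 0, 0, 0, 25], [0, 0, 0, 0, 0, 0, 25], [0, 0, 0, 0, 0, 0, 25], [0, 0, 0, 0, 0, 0, 25], [0, 0, 0, 0, 0, 0, 25]]
  ],
  "force": 15
}}

```text
t: 9.7
eef_pos: [0.472, 0.0194, 0.0809]
tcp_rot: [-3.141, 0.001, -2.872]
ft_force: [-0.2, -0.9, 0.8]
finger_gap: 0.0404
finger_force: 0.0
```

Call:
{"op": "apply_moves", "data": {
  "series": [
    [[0, 0, 0, 0, 0, 0, 0], [0, 0, 0, 0, 0, 0, 0], [0, 0, 0, 0, 0, 0, 0], [0, 0, 0, 0, 0, 0, 0]]
  ],
  "force": 18
}}

```text
t: 10.2
eef_pos: [0.4719, 0.0192, 0.0805]
tcp_rot: [-3.141, 0.0, -2.872]
ft_force: [-1.0, -2.0, 3.8]
finger_gap: 0.0335
finger_force: 18.0
```

Call:
{"op": "apply_moves", "data": {
  "series": [
    [[0, 0, 0.017, 0, 0, 10, 0], [0, 0, 0.017, 0, 0, 10, 0], [0, 0, 0.017, 0, 0, 10, 0], [0, 0, 0.017, 0, 0, 10, 0], [0, 0, 0.017, 0, 0, 10, 0]]
  ]
}}

```text
t: 10.82
eef_pos: [0.4722, 0.0211, 0.0797]
tcp_rot: [3.138, -0.001, 2.531]
ft_force: [1.2, 8.3, 3.0]
finger_gap: 0.0337
finger_force: 18.0
```

```bash
python3 - <<'E'
from h import *
s=observe();print(s['ft_force'],s['torque'],s['eef_pos'],s['tcp_rot'],s['q'])
E
```

```text
[1.15479608 8.3438339  2.95346103] [ 1.27873589 -0.19726992  0.08060193] [0.47221778 0.02107292 0.07971194] [ 3.13802040e+00 -7.19048956e-04  2.53141984e+00] [-0.01036804  0.07459835  2.19288292  0.004379    0.87269316 -0.97380256]
```

Call:
{"op": "apply_moves", "data": {
  "series": [
    [[0, 0, 0.017, 0, 0, 10, 0], [0, 0, 0.017, 0, 0, 10, 0], [0, 0, 0.017, 0, 0, 10, 0], [0, 0, 0.017, 0, 0, 10, 0], [0, 0, 0.017, 0, 0, 10, 0]]
  ]
}}

```text
t: 11.45
eef_pos: [0.474, 0.022, 0.0791]
tcp_rot: [3.136, -0.004, 1.658]
ft_force: [6.5, 11.8, -1.8]
finger_gap: 0.0334
finger_force: 18.0
```

```bash
python3 - <<'E'
from h import *
s=observe();print(s['ft_force'],s['torque'],s['eef_pos'],s['tcp_rot'],s['q'])
E
```

```text
[ 6.53188071 11.83064231 -1.80590613] [ 1.7716839  -0.9590417   0.06409292] [0.47400501 0.02201677 0.0790625 ] [ 3.1355848  -0.00443723  1.65826999] [-0.00944061  0.07651521  2.19231009  0.00655401  0.86722757 -0.10112718]
```

Call:
{"op": "apply_moves", "data": {
  "series": [
    [[0.1, 0.1, 0, 0, 0, 0, 0], [0.1, 0, 0.017, 0, 0, 10, 0], [0, 0, 0.017, 0, 0, 10, 0], [0, 0, 0, 0, 0, 0, 0]]
  ]
}}

```text
t: 11.95
eef_pos: [0.4749, 0.0223, 0.0787]
tcp_rot: [3.137, -0.003, 1.315]
ft_force: [6.7, 3.5, -3.0]
finger_gap: 0.0331
finger_force: 18.0
```

```bash
cat > s.py <<'E'
from h import *
s=observe();print(s['ft_force'].round(1),s['torque'].round(3),s['tcp_rot'][2].round(3),s['q'].round(2),s['finger_force'])
E
python3 s.py
```

```text
[ 6.7  3.5 -3. ] [ 0.445 -0.849 -0.045] 1.315 [-0.01  0.08  2.19  0.    0.87  0.25] 18.000948457047343
```

Call:
{"op": "apply_moves", "data": {
  "series": [
    [[0, 0, 0.017, 0, 0, 10, 0], [0, 0, 0.017, 0, 0, 10, 0], [0, 0, 0, 0, 0, 0, 0]]
  ]
}}

```text
t: 12.32
eef_pos: [0.4755, 0.0218, 0.0787]
tcp_rot: [3.136, -0.004, 0.967]
ft_force: [6.3, 0.4, -2.1]
finger_gap: 0.0333
finger_force: 18.0
```

```bash
python3 s.py
```

```text
[ 6.3  0.4 -2.1] [ 0.038 -0.912  0.222] 0.967 [-0.01  0.08  2.19  0.    0.87  0.6 ] 17.99979742616415
```

Call:
{"op": "apply_moves", "data": {
  "series": [
    [[0, 0, 0.017, 0, 0, 10, 0], [0, 0, 0.017, 0, 0, 10, 0], [0, 0, 0, 0, 0, 0, 0]]
  ]
}}

```text
t: 12.7
eef_pos: [0.4759, 0.0212, 0.0789]
tcp_rot: [3.137, -0.006, 0.618]
ft_force: [6.1, -2.2, 0.7]
finger_gap: 0.0334
finger_force: 18.0
```

```bash
python3 s.py
```

```text
[ 6.1 -2.2  0.7] [-0.273 -0.858  0.179] 0.618 [-0.01  0.08  2.19 -0.    0.86  0.95] 17.999615273438394
```

Call:
{"op": "apply_moves", "data": {
  "series": [
    [[0, 0, 0, 0, 0, 10, 0], [0, 0, 0, 0, 0, 10, 0], [0, 0, 0, 0, 0, 0, 0]]
  ]
}}

```text
t: 13.08
eef_pos: [0.4761, 0.0206, 0.079]
tcp_rot: [3.138, -0.007, 0.27]
ft_force: [6.4, -4.3, 0.7]
finger_gap: 0.0336
finger_force: 18.0
```

```bash
python3 s.py; python3 - <<'E'
from h import *
W=snap('wrist');cv2.imwrite('pics/c6.png',W['pixels'][100:400,120:520,::-1])
E
```

```text
[ 6.4 -4.3  0.7] [-0.705 -0.756  0.213] 0.27 [-0.01  0.08  2.19 -0.    0.86  1.29] 18.000295255333185
```

View pics/c6.png

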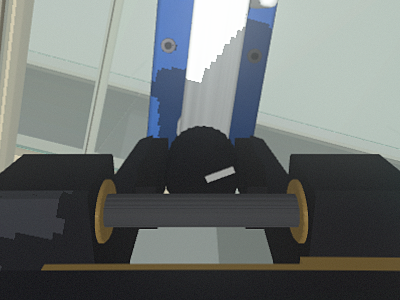

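The wrist crop shows the white line from about (325,281) to (355,269) in the full image. Comparing it with the earlier view gives the knob's true rotation.

```bash
cat > line.py <<'E'
from h import *
def ang(c,px,z=.08):
    a,b=[plane(c,*p,z)[:2] for p in px]; return np.degrees(np.arctan2(*(b-a)[::-1])),a,b
if __name__=='__main__':
    W=snap('wrist');s=observe()
    Rt=R.from_euler('xyz',s['tcp_rot']);Rc=R.from_euler('xyz',W['orientation'])
    off=Rt.inv().apply(W['xyz']-s['eef_pos']);rel=Rt.inv()*Rc
    o=dict(W);Rt0=R.from_euler('xyz',[-3.141,.003,-2.872])
    o['xyz']=np.array([.4748,.0178,.1634])+Rt0.apply(off);o['orientation']=(Rt0*rel).as_euler('xyz')
    im=cv2.imread('pics/c5.png')[:,320:]
    def fit(g,x0,y0,x1,y1):
        m=(g[y0:y1,x0:x1].min(2)>110);k,l,st,ce=cv2.connectedComponentsWithStats(m.astype(np.uint8))
        i=1+st[1:,4].argmax();ys,xs=np.nonzero(l==i);P=np.c_[xs+x0,ys+y0].astype(np.float32)
        vx,vy,cx,cy=cv2.fitLine(P,2,0,.01,.01).ravel();print(len(P),cx,cy,vx,vy)
        return [(cx-8*vx,cy-8*vy),(cx+8*vx,cy+8*vy)]
    p=fit(im,240,210,268,230);p=[(x+80,y) for x,y in p];print('before',ang(o,p,.082))
    print('now',ang(W,fit(W['pixels'],318,262,362,288),.079))
E
python3 line.py
```

```text
82 254.62195 222.2561 0.9135814 0.40665597
before (np.float64(80.26635905106785), array([0.47567479, 0.02297768]), array([0.477577 , 0.0340669]))
198 339.5606 274.28787 0.9401951 -0.34063652
now (np.float64(-52.492615409107074), array([0.47770796, 0.01558993]), array([0.48200086, 0.0099968 ]))
```

The knob turned 133° while the tool turned 180°, so it has slipped in the grip at the stop and is bottomed out. I'll back off 90°.

Call:
{"op": "apply_moves", "data": {
  "series": [
    [[0, 0, -0.017, 0, 0, -10, 0], [0, 0, -0.017, 0, 0, -10, 0], [0, 0, -0.017, 0, 0, -10, 0], [0, 0, -0.017, 0, 0, -10, 0], [0, 0, -0.017, 0, 0, -10, 0]]
  ]
}}

```text
t: 13.8
eef_pos: [0.4751, 0.0217, 0.0797]
tcp_rot: [3.137, -0.003, 1.147]
ft_force: [3.2, 1.3, 5.0]
finger_gap: 0.0333
finger_force: 18.0
```

Call:
{"op": "apply_moves", "data": {
  "series": [
    [[0, 0, -0.017, 0, 0, -10, 0], [0, 0, -0.017, 0, 0, -10, 0], [0, 0, -0.017, 0, 0, -10, 0], [0, 0, -0.017, 0, 0, -10, 0], [0, 0, 0, 0, 0, 0, 0]]
  ]
}}

```text
t: 14.42
eef_pos: [0.4739, 0.0218, 0.0803]
tcp_rot: [3.139, 0.0, 1.842]
ft_force: [1.5, 0.9, 7.8]
finger_gap: 0.0336
finger_force: 18.0
```

```bash
python3 s.py; python3 - <<'E'
from h import *
W=snap('wrist');S=snap('scene');cv2.imwrite('pics/c7.png',np.hstack([W['pixels'][100:400,120:520,::-1],cv2.resize(S['pixels'][150:235,245:330,::-1],(300,300),interpolation=2)]))
E
```

```text
[1.5 0.9 7.8] [0.121 0.051 0.057] 1.842 [-0.01  0.08  2.19  0.    0.87 -0.28] 18.000001162290573
```

View pics/c7.png

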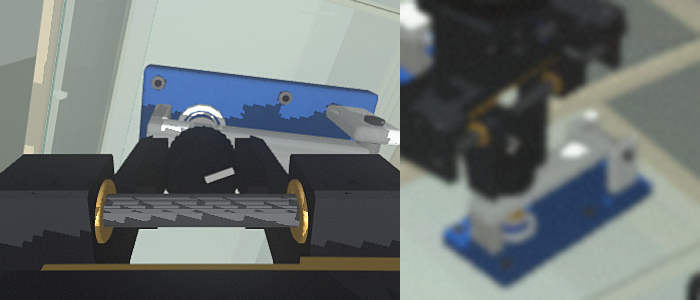

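The line hasn't moved relative to the fingers, so the knob came back the full 90°. The bridge is down and pressed onto its rest (7.8 N), and the grip is 18 N.

```bash
python3 -c "
from plant import workorder
print(workorder.sign_off())"
```

```text
the job is handed in; nothing more can be done
None
```

The job is handed in, with no verdict returned: the bridge is down on its rest, and the knob was screwed to its stop, backed off 90° and is still gripped at 18 N; I did not check the bobbin's position separately before handing in.

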